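Put the keyboard away in the file rack's bay

TASK

The small keyboard lies askew with one end in the mouth of the low bay under the file rack. Leaving that end at the mouth, swing the keyboard round by pushing near its free end until it lies in line with the bay along the guide rail, then push it in gently until it stops against the back. Keep the keyboard flat on the desk, leave the mug, stapler and highlighter where they are, and let go of everything at the end.

Things in the scene. Friction and masses are not known exactly. Their poses are not given: they have to be found in the camera images.
- keyboard: Compact aluminium keyboard, grey keys, loose, flat on the desk: 240 long, 96 wide, 16 mm high (19 over the keys), vertical sides, 0.3 to 0.65 kg; too wide to grasp. Origin: middle of its leading end (at the bay's mouth), on the underside; x points along its length out of that end (body from x = 0 to -240 mm), y across the width, z up.
- keyboard_end (a point): Middle of the keyboard's free end face, 240 mm behind the origin, 8 mm above the underside. At the start it is swung 0.45 to 0.7 rad off the bay's line, to the robot's side, away from the guide rail.
- rack: Fixed file rack. Two waxed dark teak rails (16 mm thick, 24 high) form a low bay 108 mm wide, 24 high inside, under a 4 mm clear acrylic roof (x = 0 to 231 mm). Origin: middle of its mouth at desk height; x points into the bay (about the robot's +y), y left looking in (towards the robot), z up. Acrylic slots and notebooks stand on it from x = 105 mm, to 180 mm high.
- rack_stop (a point): Middle of the back stop's face inside the bay, at rack x = 215 mm, 8 mm above the desk. Fully home, the keyboard's leading end is against it and its last 25 mm stick out of the mouth.
- guide_end (a point): Outer end of the guide rail, on its inner face, at rack (-220, -54) mm, 24 mm high: the bay's wall on the side away from the robot runs on straight out of the mouth as this open rail.
- lip (a point): Outer tip of the flared lip, inner face, at rack (-69, 85) mm, 24 mm high. The bay's wall on the robot's side runs straight out of the mouth to rack x = -30 mm (inner face y = 54), then flares outwards 38 degrees as this 50 mm lip (root 2 mm proud of the wall); it keeps the keyboard's leading end from slipping aside as it pivots, and guides it in.
- mug: Grey ceramic mug, 82 across, 95 mm high, loose; origin at the centre of its underside. Leave alone.
- stapler: Steel stapler, 135 x 36 x 58 mm, loose; origin at the centre of its underside, x along its length. Leave alone.
- highlighter: Orange highlighter with a black cap, flat-sided, 120 x 24 x 14 mm, loose, lying; origin about its middle on the underside, x along its length. Leave alone.

How it is judged:
By the outcome, as a careful person would: the job done as asked, in the order asked, and still so for the second after the job is handed in, with the robot touching nothing.
It also fails if it takes over 61 s, if anything falls off the work surface, if the arm or the gripper's body presses on something with over 40 N, if the wrist force passes 120 N, or if a joint passes its speed limit or range.

ROBOT

A 6-joint arm with a two-finger parallel gripper is mounted at the origin on the work surface. World frame = base frame: x ahead of the robot, y to its left, z up, the work surface at z = 0. Lengths are in m, angles in degrees, forces in N, time in s.
With the tool pointing down it reaches from about 0.35 to 0.875 m from the base axis. Payload 4.2 kg.
Tool frame: the origin (TCP) lies between the finger pads; the fingertips stand 17 mm ahead of it and the grasp point (between the pads) lies 2 mm behind it; z points along the fingers, y is the line along which they close (so a half turn about z gives the same grasp; the last joint's range is limited). The gripper opens to 87 mm and grips with 3 to 60 N. Pads are 19 mm wide; open, the fingers measure 117 mm over their backs; the gripper's body (75 mm by 190 mm) begins 51 mm behind the grasp point.
Start: joints at [86.494, 22.042, 0.453, 0, -68.411, -14.817], TCP at [0.196, 0.593, 0.24] pointing down, gripper open.
Joint ranges: [-179.83, 179.83], [-69.29, 118.12], [-61.27, 80.66], [-181.25, 117.63], [-171.15, -9.14], [-177.46, 177.46]. Speed limits (degrees/s): [159.86, 159.86, 180, 180, 180, 180].

INTERFACE

Orientations are given as a 3x3 rotation matrix whose columns are the frame's x, y, z axes.
In Python, from station import r gives the robot as it stands.
- The arm moves only by the tool servo_tool, never from a script. Its argument "targets" is a list of rows, each a list of 5 numbers: the shift along the world's x, y, z in units of 30 mm (1.0 is 30 mm), then the turn about the world's z in rad, then the finger opening in mm, from 0 to 87. In form: [[x, y, z, turn, gripper], ...]. A call has exactly 5 rows; each row is the pose to reach, as a shift and turn from the pose commanded when the call began; what a row does not reach only later rows make up. A row lasts 1/12 s, in which the tool goes at most 41.7 mm and 7.16 degrees, less where a joint would pass 70% of its speed; a pose out of reach is approached as far as the arm can. A call with a gripper value outside its range is refused whole. The fingers move at their own pace and stop on an object; the grip force is fixed at half the most. Time passes only in rows, so rows that repeat a pose let the fingers close, or fill a call up. It gives the time, the measured TCP pose, the force, the opening and the grip force at its end, in the units of the state.
- r.sense(): the state, without advancing time (a new reading comes with each control period).
- r.capture(name): name is "side" or "top" or "wrist"; returns a dict with "pixels" (400x640x3 uint8, red, green, blue), "fx", "fy", "cx", "cy" (pixels), "dist_coeffs" ([k1, k2, p1, p2, k3] as OpenCV has them; the pictures are not rectified), "world_from_camera" (4x4, takes a point from camera to world coordinates). Camera axes: x right, y down, z forward; pixel columns grow to the right and rows downward; lengths in m; the calibration is good to about 2 mm. A picture is of the moment at which its call begins. There is no depth.
- r.finish_job(): hands the job in; it is judged then, once.
The state is a dict: "time_s": time; "joints": joint angles; "joint_velocities": joint speeds; "effort": joint torques, N m; "tcp_pos": TCP position; "ee_rot": TCP orientation; "wrist_force": force on the tool from outside, world axes, zero at the start; "moment": the same for the moment, N m; "gripper_width": opening from 0.0 (shut) to 1.0 (fully open); "gripper_force": force on a finger pad.
Only numpy, scipy, OpenCV 4.12 (cv2) and the standard library are available. Lean on these libraries where they do the work, as an engineer would, in place of code of your own. Each camera call takes 0.05 s, during which the arm holds its last target. There are 200 camera calls.

## Working session

There is one attempt and no reset: what is moved stays moved. The work goes in short steps, Python scripts to look and compute and a tool call to move; the robot and the scene stay as the last step left them, time stands still between calls to the robot, and variables do not carry over. Pictures are saved under pics/ and viewed, at most 10 in all, crops included, and the job is handed in when it is done.

Besides the shell and the picture viewer there is one more tool, called by a JSON object that holds its "op" and its "data". servo_tool: Moves the arm, as the interface text tells. Its arguments: {"type":"object","properties":{"targets":{"type":"array","items":{"type":"array","items":{"type":"number"}}}},"required":["targets"]}

```bash
mkdir -p pics; ls; cat > h.py <<'E'
import numpy as np, cv2
from station import r
def cap(n,f=None):
    c=r.capture(n)
    if f: cv2.imwrite('pics/'+f,c['pixels'][:,:,::-1])
    return c
def K(c): return np.array([[c['fx'],0,c['cx']],[0,c['fy'],c['cy']],[0,0,1.]])
def toplane(c,uv,z):
    uv=np.array(uv,float).reshape(-1,1,2)
    n=cv2.undistortPoints(uv,K(c),np.array(c['dist_coeffs'],float)).reshape(-1,2)
    T=np.array(c['world_from_camera']); d=np.c_[n,np.ones(len(n))]@T[:3,:3].T
    return T[:3,3]+d*((z-T[2,3])/d[:,2])[:,None]
def proj(c,P):
    T=np.linalg.inv(np.array(c['world_from_camera']))
    return cv2.projectPoints(np.array(P,float).reshape(-1,1,3),cv2.Rodrigues(T[:3,:3])[0],T[:3,3],K(c),np.array(c['dist_coeffs'],float))[0].reshape(-1,2)
E
python3 - <<'E'
from h import *
s=r.sense(); print({k:np.round(s[k],3).tolist() for k in ('time_s','tcp_pos','ee_rot','wrist_force','gripper_width')})
for n in('top','side'):
    c=cap(n,n+'0.png'); print(np.round(c['world_from_camera'],2).tolist())
E
```

```text
pics
{'time_s': 0.0, 'tcp_pos': [0.196, 0.593, 0.238], 'ee_rot': [[0.949, -0.315, -0.001], [-0.315, -0.949, -0.002], [0.0, 0.002, -1.0]], 'wrist_force': [0.191, 0.155, 0.266], 'gripper_width': 1.001}
[[0.02, -0.98, 0.18, 0.32], [-1.0, -0.02, 0.02, 0.01], [-0.01, -0.18, -0.98, 1.18], [0.0, 0.0, 0.0, 1.0]]
[[0.98, -0.12, 0.15, 0.29], [-0.19, -0.64, 0.74, -1.11], [0.01, -0.76, -0.65, 1.02], [0.0, 0.0, 0.0, 1.0]]
```

View pics/top0.png

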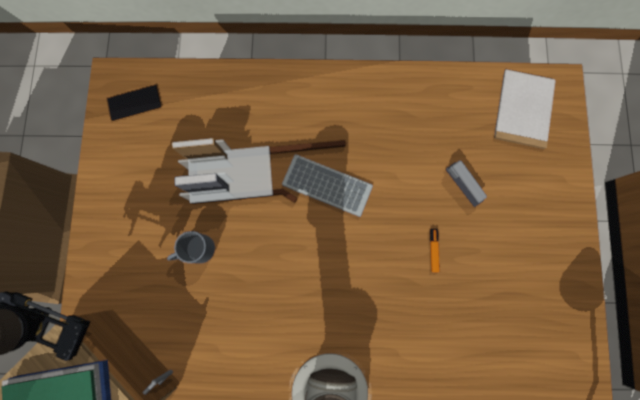

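View pics/side0.png

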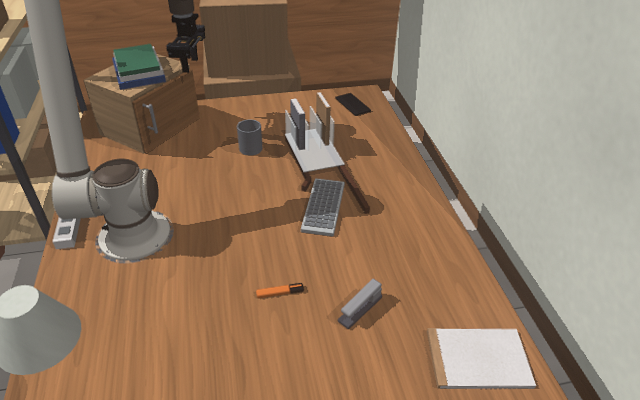

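The top view shows the keyboard with corners near (297,155), (372,183), (361,215) and (284,184). The guide rail runs (270,150)-(345,144), the lip tip is at about (297,200), and the mug, stapler and highlighter are well clear. The side view agrees.

```bash
cat >> h.py <<'E'
def kb(c):
    # keyboard: grey pixels in the top view, kept to the connected blob of keyboard size
    p=c['pixels']; hsv=cv2.cvtColor(p,cv2.COLOR_RGB2HSV)
    m=((hsv[...,1]<70)&(hsv[...,2]>60)).astype(np.uint8)
    m=cv2.morphologyEx(m,cv2.MORPH_CLOSE,np.ones((3,3)))
    return m
E
python3 - <<'E'
from h import *
c=cap('top')
m=kb(c); n,l,st,ce=cv2.connectedComponentsWithStats(m)
for i in range(1,n):
    if st[i,4]>150: print(i,st[i].tolist(),ce[i].round(1).tolist())
p=c['pixels'][:,:,::-1]
a=cv2.resize(p[120:230,160:400],None,fx=3.3,fy=3.3,interpolation=cv2.INTER_CUBIC)
cv2.imwrite('pics/crop0.png',a)
E
```

```text
1 [0, 0, 640, 30, 15578] [335.4, 11.8]
2 [0, 32, 640, 368, 33508] [319.3, 95.0]
3 [496, 69, 59, 73, 3295] [525.4, 105.0]
4 [172, 138, 101, 66, 4636] [224.9, 173.1]
5 [282, 155, 91, 62, 2936] [327.2, 185.0]
6 [446, 161, 41, 45, 812] [466.4, 182.5]
7 [167, 231, 42, 32, 665] [191.9, 248.1]
13 [29, 301, 34, 19, 233] [49.4, 308.3]
16 [0, 341, 102, 59, 1370] [42.8, 368.8]
17 [292, 354, 76, 46, 2390] [329.0, 380.0]
```

View pics/crop0.png

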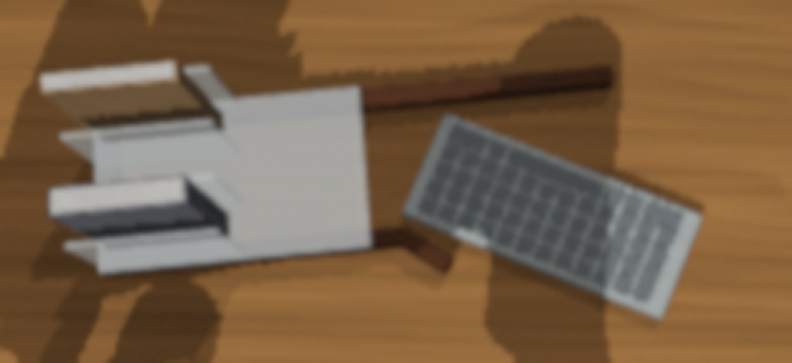

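The crop (3.3x, offset 160,120) shows the roof's front edge from (360,86) to (372,246). The guide's inner edge runs (363,110)-(612,87), the lip tip is near (455,262), and the keyboard corners are clear.

```bash
cat >> h.py <<'E'
def kbpose(c,near=None):
    m=kb(c); n,l,st,ce=cv2.connectedComponentsWithStats(m)
    i=min((i for i in range(1,n) if 2000<st[i,4]<4200 and st[i,0]>200 and st[i,1]>100 and st[i,1]<250),key=lambda i:abs(ce[i][0]-315))
    pts=np.argwhere(l==i)[:,::-1]
    W=toplane(c,pts,0.016)[:,:2]
    (cx,cy),(w,h),a=cv2.minAreaRect((W*1000).astype(np.float32))
    return cx,cy,w,h,a,cv2.boxPoints(((cx,cy),(w,h),a))
E
python3 - <<'E'
from h import *
c=cap('top')
q=lambda a:np.array(a)/3.3+np.array([160,120])
R=lambda a,z:(toplane(c,[q(a)],z)[0,:2]*1000).round(1)
print('roof',R((360,86),.028),R((372,246),.028))
print('rail',R((363,110),.024),R((612,87),.024),'lip',R((447,272),.024),R((457,256),.024))
k=kbpose(c);print(k)
S=np.array([(446,113),(702,211),(662,319),(404,213)])
for a in S: print(R(a,.016))
print('mug',toplane(c,[(194,247)],.09),'stap',toplane(c,[(466,182)],.05),'hl',toplane(c,[(435,250)],.014))
E
```

```text
roof [662.4 183.5] [522.5 167.4]
rail [642.1 180.6] [666.  -33.7] lip [502.1 103.7] [515.9  95.6]
(555.603271484375, 17.559959411621094, 240.68524169921875, 100.16900634765625, 68.78175354003906, array([[ 465.3595 ,  -76.49781],
       [ 558.7379 , -112.75112],
       [ 645.84705,  111.61773],
       [ 552.4686 ,  147.87103]], dtype=float32))
[642.8 109.5]
[ 559.8 -111.9]
[466.4 -78.1]
[553.8 142.7]
mug [[0.37006026 0.35774393 0.09      ]] stap [[ 0.56251833 -0.36358064  0.05      ]] hl [[ 0.37805256 -0.28273293  0.014     ]]
```

{"op": "servo_tool", "data": {"targets": [[0.48,-1.2,0,0,0],[0.96,-2.4,0,0,0],[1.44,-3.6,0,0,0],[1.92,-4.8,0,0,0],[2.4,-6.0,0,0,0]]}}

```text
time_s: 0.62
tcp_pos: [0.2687, 0.4114, 0.2393]
ee_rot: [[0.949, -0.314, -0.0], [-0.314, -0.949, -0.0], [0.0, 0.0, -1.0]]
wrist_force: [0.8, -0.2, 0.4]
gripper_width: 0.71
gripper_force: 0.0
```

{"op": "servo_tool", "data": {"targets": [[0.48,-1.2,0,0,0],[0.96,-2.4,0,0,0],[1.44,-3.6,0,0,0],[1.92,-4.8,0,0,0],[2.4,-6.0,0,0,0]]}}

```text
time_s: 1.03
tcp_pos: [0.3405, 0.2314, 0.2397]
ee_rot: [[0.95, -0.314, 0.0], [-0.314, -0.95, 0.0], [0.0, -0.001, -1.0]]
wrist_force: [0.1, 0.7, 0.3]
gripper_width: 0.325
gripper_force: 0.0
```

{"op": "servo_tool", "data": {"targets": [[0.48,-1.2,0,0,0],[0.96,-2.4,0,0,0],[1.44,-3.6,0,0,0],[1.92,-4.8,0,0,0],[2.4,-6.0,0,0,0]]}}

```text
time_s: 1.45
tcp_pos: [0.4126, 0.0514, 0.2398]
ee_rot: [[0.949, -0.314, 0.001], [-0.314, -0.949, 0.001], [0.001, -0.001, -1.0]]
wrist_force: [0.6, 0.1, 0.1]
gripper_width: 0.016
gripper_force: 0.0
```

{"op": "servo_tool", "data": {"targets": [[0.4,-1,0,0,0],[0.8,-2.0,-0.5,0,0],[1.2,-3,-1.3,0,0],[1.3,-3.3,-2.5,0,0],[1.3,-3.3,-3.5,0,0]]}}

```text
time_s: 1.87
tcp_pos: [0.4517, -0.0478, 0.1331]
ee_rot: [[0.948, -0.319, 0.001], [-0.319, -0.948, 0.0], [0.0, -0.0, -1.0]]
wrist_force: [0.2, 0.8, -0.6]
gripper_width: 0.005
gripper_force: 0.0
```

```bash
python3 -c "
from h import *
s=r.sense(); print({k:np.round(s[k],3).tolist() for k in ('time_s','joints','tcp_pos','ee_rot','wrist_force','gripper_width')})"
```

```text
{'time_s': 1.867, 'joints': [14.546, 12.16, -31.319, -0.01, -46.482, 56.885], 'tcp_pos': [0.452, -0.048, 0.133], 'ee_rot': [[0.948, -0.319, 0.001], [-0.319, -0.948, 0.0], [0.0, -0.0, -1.0]], 'wrist_force': [0.201, 0.786, -0.615], 'gripper_width': 0.005}
```

{"op": "servo_tool", "data": {"targets": [[0,0,-1,0,0],[0,0,-2,0,0],[0,0,-3,0,0],[0,0,-3.5,0,0],[0,0,-3.62,0,0]]}}

```text
time_s: 2.28
tcp_pos: [0.4493, -0.0462, 0.0232]
ee_rot: [[0.949, -0.315, -0.007], [-0.315, -0.949, -0.001], [-0.006, 0.003, -1.0]]
wrist_force: [-0.5, 0.9, 0.3]
gripper_width: 0.004
gripper_force: 0.0
```

{"op": "servo_tool", "data": {"targets": [[0.15,-0.05,0,0,0],[0.3,-0.1,0,0,0],[0.45,-0.16,0,0.01,0],[0.6,-0.2,0,0.02,0],[0.75,-0.24,0,0.04,0]]}}

```text
time_s: 2.7
tcp_pos: [0.4743, -0.0531, 0.0268]
ee_rot: [[0.961, -0.275, 0.0], [-0.275, -0.961, 0.0], [0.0, -0.0, -1.0]]
wrist_force: [-2.6, -0.0, 0.5]
gripper_width: 0.007
gripper_force: 0.7
```

{"op": "servo_tool", "data": {"targets": [[0.15,-0.05,0,0.02,0],[0.3,-0.1,0,0.04,0],[0.45,-0.14,0,0.06,0],[0.6,-0.18,0,0.08,0],[0.75,-0.21,0,0.1,0]]}}

```text
time_s: 3.12
tcp_pos: [0.4968, -0.0595, 0.0262]
ee_rot: [[0.984, -0.177, -0.0], [-0.177, -0.984, -0.0], [-0.0, 0.0, -1.0]]
wrist_force: [-1.0, -1.3, 0.6]
gripper_width: 0.007
gripper_force: 0.7
```

```bash
python3 -c "
from h import *
c=cap('top','t1.png')
a=cv2.resize(c['pixels'][120:240,240:420,::-1],None,fx=4,fy=4,interpolation=cv2.INTER_CUBIC)
cv2.imwrite('pics/c1.png',a)"
```

```text
(no output)
```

View pics/c1.png

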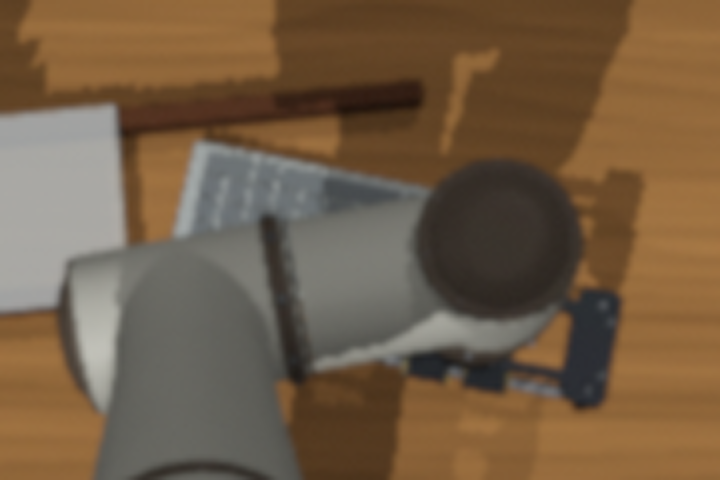

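The crop shows the arm over the keyboard's free end. The keyboard's far edge, (205,142)-(425,190), is now about 17° off the rail, and the leading end is still at the mouth.

{"op": "servo_tool", "data": {"targets": [[0.15,-0.02,-0.04,0.02,0],[0.3,-0.04,-0.08,0.04,0],[0.45,-0.05,-0.1,0.06,0],[0.6,-0.06,-0.1,0.08,0],[0.75,-0.07,-0.1,0.1,0]]}}

```text
time_s: 3.58
tcp_pos: [0.5194, -0.0613, 0.0227]
ee_rot: [[0.997, -0.078, -0.0], [-0.078, -0.997, -0.0], [-0.0, 0.0, -1.0]]
wrist_force: [-1.1, -0.5, -0.6]
gripper_width: 0.006
gripper_force: 0.6
```

{"op": "servo_tool", "data": {"targets": [[0.15,0,0,0.02,0],[0.3,0,0,0.04,0],[0.45,0,0,0.06,0],[0.6,0,0,0.08,0],[0.75,0,0,0.1,0]]}}

```text
time_s: 4.0
tcp_pos: [0.542, -0.0613, 0.023]
ee_rot: [[1.0, 0.022, 0.0], [0.022, -1.0, 0.0], [0.0, -0.0, -1.0]]
wrist_force: [-1.1, 0.3, -1.2]
gripper_width: 0.007
gripper_force: 0.5
```

```bash
python3 -c "
from h import *
c=cap('top','t2.png')
a=cv2.resize(c['pixels'][120:240,240:420,::-1],None,fx=4,fy=4,interpolation=cv2.INTER_CUBIC)
cv2.imwrite('pics/c2.png',a)"
```

```text
(no output)
```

View pics/c2.png

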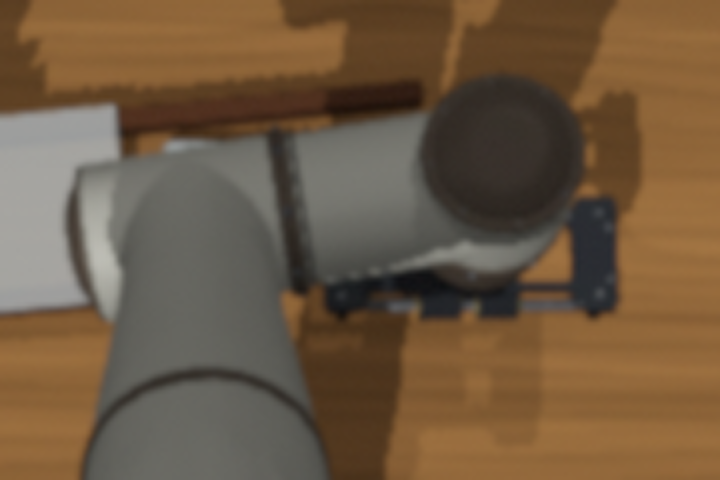

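The arm now hides most of the keyboard. Its leading edge shows near (165-205,142), still just outside the mouth.

{"op": "servo_tool", "data": {"targets": [[0.1,0,0,0.015,0],[0.2,0,0,0.03,0],[0.3,0,0,0.045,0],[0.4,0.02,0,0.06,0],[0.5,0.03,0,0.075,0]]}}

```text
time_s: 4.47
tcp_pos: [0.5567, -0.0604, 0.023]
ee_rot: [[0.995, 0.097, -0.0], [0.097, -0.995, -0.0], [-0.0, 0.0, -1.0]]
wrist_force: [-2.5, -0.6, -0.2]
gripper_width: 0.0
gripper_force: 0.8
```

{"op": "servo_tool", "data": {"targets": [[0.05,0,0,0.005,0],[0.1,0.01,0,0.01,0],[0.15,0.01,0,0.015,0],[0.2,0.02,0,0.02,0],[0.25,0.03,0,0.02,0]]}}

```text
time_s: 4.88
tcp_pos: [0.5641, -0.0595, 0.0229]
ee_rot: [[0.993, 0.115, 0.0], [0.115, -0.993, -0.0], [0.0, 0.0, -1.0]]
wrist_force: [-1.6, -0.9, 1.0]
gripper_width: 0.004
gripper_force: 0.8
```

{"op": "servo_tool", "data": {"targets": [[0.04,0,0,0,0],[0.08,0,0,0,0],[0.12,0,0,0,0],[0.16,0,0,0,0],[0.16,0,0,0,0]]}}

```text
time_s: 5.3
tcp_pos: [0.5683, -0.0595, 0.0228]
ee_rot: [[0.993, 0.115, -0.001], [0.115, -0.993, -0.0], [-0.001, -0.0, -1.0]]
wrist_force: [-2.9, -0.1, 1.5]
gripper_width: 0.005
gripper_force: 1.4
```

{"op": "servo_tool", "data": {"targets": [[0.03,0,0,0,0],[0.06,0,0,0,0],[0.09,0,0,0,0],[0.1,0,0,0,0],[0.1,0,0,0,0]]}}

```text
time_s: 5.72
tcp_pos: [0.5686, -0.0597, 0.0225]
ee_rot: [[0.993, 0.114, -0.007], [0.114, -0.993, -0.0], [-0.007, -0.0, -1.0]]
wrist_force: [-7.6, 0.4, 5.4]
gripper_width: 0.006
gripper_force: 3.8
```

{"op": "servo_tool", "data": {"targets": [[-0.3,0,0,0,0],[-0.8,0,0.1,0,0],[-0.9,-0.2,1.2,0,0],[-0.9,-0.8,2.4,0,30],[-0.9,-1.4,3.3,0,50]]}}

```text
time_s: 6.13
tcp_pos: [0.5466, -0.1014, 0.1249]
ee_rot: [[0.993, 0.118, 0.006], [0.118, -0.993, -0.0], [0.006, 0.001, -1.0]]
wrist_force: [1.1, -0.2, 0.5]
gripper_width: 0.085
gripper_force: 0.0
```

{"op": "servo_tool", "data": {"targets": [[0.3,-0.9,0.3,-0.12,50],[0.8,-1.8,0.3,-0.24,50],[1.5,-2.7,0.3,-0.36,50],[2.2,-3.6,0.3,-0.48,50],[2.9,-4.0,0.3,-0.6,50]]}}

```text
time_s: 6.55
tcp_pos: [0.6336, -0.2247, 0.1317]
ee_rot: [[0.881, -0.473, 0.005], [-0.473, -0.881, -0.001], [0.005, -0.001, -1.0]]
wrist_force: [0.1, 0.5, -0.1]
gripper_width: 0.445
gripper_force: 0.0
```

{"op": "servo_tool", "data": {"targets": [[0.3,0,0,-0.12,50],[0.3,0,0,-0.24,50],[0.3,0,0,-0.36,50],[0.3,0,0,-0.48,50],[0.3,0,0,-0.6,50]]}}

```text
time_s: 6.97
tcp_pos: [0.6421, -0.2217, 0.1311]
ee_rot: [[0.462, -0.887, 0.004], [-0.887, -0.462, -0.001], [0.002, -0.003, -1.0]]
wrist_force: [-0.7, 1.5, 0.6]
gripper_width: 0.573
gripper_force: 0.0
```

{"op": "servo_tool", "data": {"targets": [[0,0,0,-0.12,50],[0,0,0,-0.24,50],[0,0,0,-0.36,50],[0,0,0,-0.371,50],[0,0,0,-0.371,50]]}}

```text
time_s: 7.38
tcp_pos: [0.6415, -0.2215, 0.1312]
ee_rot: [[0.117, -0.993, 0.002], [-0.993, -0.117, -0.0], [0.001, -0.002, -1.0]]
wrist_force: [-0.7, 0.3, 0.4]
gripper_width: 0.575
gripper_force: 0.0
```

```bash
python3 -c "
from h import *
s=r.sense(); print(np.round(s['joints'],1),s['gripper_width'])
c=cap('top','t3.png')
a=cv2.resize(c['pixels'][120:240,240:440,::-1],None,fx=4,fy=4,interpolation=cv2.INTER_CUBIC)
cv2.imwrite('pics/c3.png',a)"
```

```text
[ -5.4  31.9   0.6   0.  -58.5  12.2] 0.5751713827085995
```

View pics/c3.png

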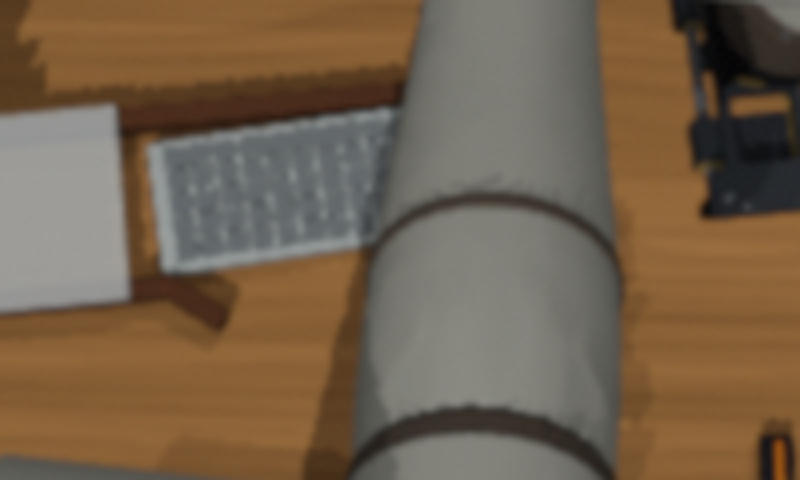

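The keyboard now lies along the guide rail, with its leading end (150,145)-(163,273) just outside the mouth. I'll check the angle and the gap.

```bash
python3 - <<'E'
from h import *
c=cap('top')
a=np.radians(96.4);d=np.array([np.cos(a),np.sin(a)]);n=np.array([-d[1],d[0]]);O=np.array([590,177.])
def rk(a,z):
    p=toplane(c,[np.array(a)/4+[240,120]],z)[0,:2]*1000; return np.round([(p-O)@d,(p-O)@n],1)
for q in [(150,143),(398,108),(163,273),(375,245)]: print('kb',rk(q,.016))
for q in [(122,133),(400,100)]: print('rail',rk(q,.024))
print('roof',rk((118,105),.028),rk((130,300),.028))
s=r.sense()['tcp_pos'];p=np.array(s[:2])*1000;print((p-O)@d,(p-O)@n, d*1,n)
E
```

```text
kb [-22.3 -45.4]
kb [-201.3  -54.2]
kb [-24.5  50. ]
kb [-175.2   44.1]
rail [ -3.7 -52.3]
rail [-202.8  -57.5]
roof [ -2.8 -72. ] [-1.3 69.4]
-401.72545006842483 -6.465818298480372 [-0.11146893  0.99376792] [-0.99376792 -0.11146893]
```

{"op": "servo_tool", "data": {"targets": [[0.05,0,-1,0,50],[0.1,0,-2,0,50],[0.13,0,-3,0,50],[0.13,0,-3.5,0,50],[0.13,0,-3.6,0,50]]}}

```text
time_s: 7.9
tcp_pos: [0.6423, -0.221, 0.0188]
ee_rot: [[0.116, -0.993, -0.007], [-0.993, -0.116, 0.001], [-0.002, 0.007, -1.0]]
wrist_force: [-0.2, 0.0, 0.3]
gripper_width: 0.573
gripper_force: 0.0
```

{"op": "servo_tool", "data": {"targets": [[-0.08,0.66,0,0,50],[-0.16,1.32,0,0,50],[-0.24,1.98,0,0,50],[-0.32,2.64,0,0,50],[-0.4,3.3,0,0,50]]}}

```text
time_s: 8.32
tcp_pos: [0.6338, -0.1218, 0.0246]
ee_rot: [[0.116, -0.993, 0.003], [-0.993, -0.116, -0.0], [0.001, -0.003, -1.0]]
wrist_force: [0.0, 1.0, 0.1]
gripper_width: 0.574
gripper_force: 0.0
```

{"op": "servo_tool", "data": {"targets": [[-0.02,0.17,0,0,50],[-0.04,0.34,0,0,50],[-0.06,0.5,0,0,50],[-0.08,0.66,0,0,50],[-0.1,0.83,0,0,50]]}}

```text
time_s: 8.73
tcp_pos: [0.6299, -0.0979, 0.0232]
ee_rot: [[0.114, -0.993, 0.001], [-0.993, -0.114, -0.0], [0.0, -0.001, -1.0]]
wrist_force: [1.2, 0.6, -0.1]
gripper_width: 0.575
gripper_force: 0.0
```

{"op": "servo_tool", "data": {"targets": [[-0.02,0.17,0,0,50],[-0.04,0.34,0,0,50],[-0.06,0.5,0,0,50],[-0.08,0.66,0,0,50],[-0.1,0.83,0,0,50]]}}

```text
time_s: 9.15
tcp_pos: [0.626, -0.0727, 0.0227]
ee_rot: [[0.114, -0.993, -0.001], [-0.993, -0.114, -0.0], [0.0, 0.001, -1.0]]
wrist_force: [-1.1, -1.8, -0.2]
gripper_width: 0.573
gripper_force: 1.2
```

{"op": "servo_tool", "data": {"targets": [[-0.02,0.17,0,0,50],[-0.04,0.34,0,0,50],[-0.06,0.5,0,0,50],[-0.08,0.66,0,0,50],[-0.1,0.83,0,0,50]]}}

```text
time_s: 9.57
tcp_pos: [0.6235, -0.0472, 0.0228]
ee_rot: [[0.115, -0.993, -0.0], [-0.993, -0.115, 0.0], [-0.0, 0.0, -1.0]]
wrist_force: [-1.2, -1.9, -0.6]
gripper_width: 0.575
gripper_force: 1.1
```

{"op": "servo_tool", "data": {"targets": [[-0.02,0.17,0,0,50],[-0.04,0.34,0,0,50],[-0.06,0.5,0,0,50],[-0.08,0.66,0,0,50],[-0.1,0.83,0,0,50]]}}

```text
time_s: 9.98
tcp_pos: [0.6208, -0.0223, 0.023]
ee_rot: [[0.115, -0.993, 0.001], [-0.993, -0.115, 0.0], [-0.0, -0.001, -1.0]]
wrist_force: [-0.3, -1.5, -1.4]
gripper_width: 0.573
gripper_force: 0.8
```

{"op": "servo_tool", "data": {"targets": [[-0.02,0.17,0,0,50],[-0.04,0.34,0,0,50],[-0.06,0.5,0,0,50],[-0.08,0.66,0,0,50],[-0.1,0.83,0,0,50]]}}

```text
time_s: 10.4
tcp_pos: [0.6179, 0.0026, 0.0231]
ee_rot: [[0.115, -0.993, 0.001], [-0.993, -0.115, 0.0], [-0.0, -0.001, -1.0]]
wrist_force: [-0.0, -1.9, -1.1]
gripper_width: 0.573
gripper_force: 0.8
```

```bash
python3 -c "
from h import *
c=cap('top','t4.png')
a=cv2.resize(c['pixels'][120:240,220:420,::-1],None,fx=4,fy=4,interpolation=cv2.INTER_CUBIC)
cv2.imwrite('pics/c4.png',a)"
```

```text
(no output)
```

View pics/c4.png

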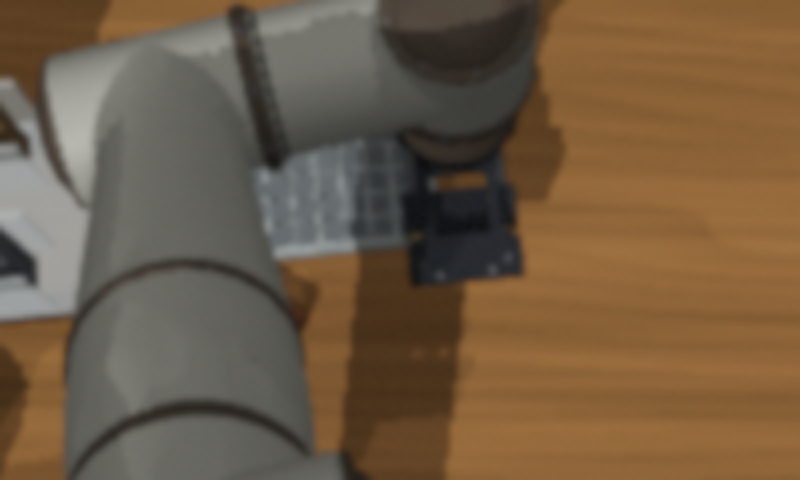

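The keyboard is square to the gripper and moving straight. The forearm is approaching the notebooks, so I'll check its height from the side.

```bash
python3 -c "
from h import *
c=cap('side')
cv2.imwrite('pics/s4.png',cv2.resize(c['pixels'][20:240,180:420,::-1],None,fx=2.7,fy=2.7,interpolation=cv2.INTER_CUBIC)); print(np.round(r.sense()['joints'],1))"
```

```text
[ 15.3  34.1 -14.3  -0.  -41.5  -8.6]
```

View pics/s4.png

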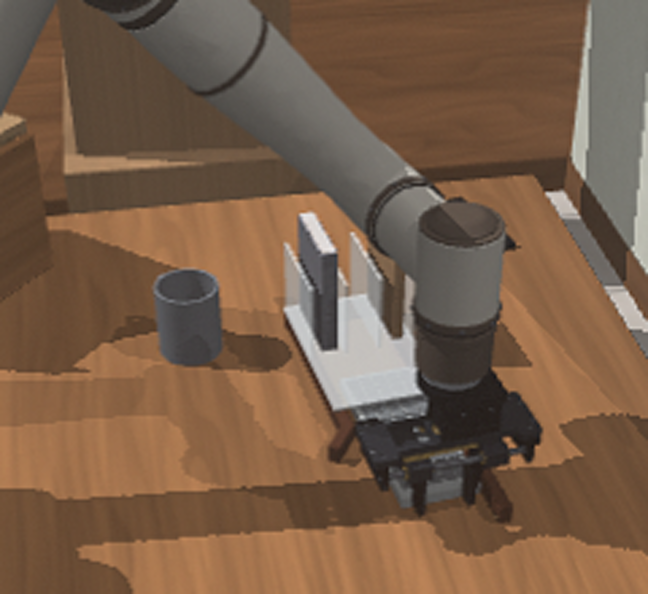

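The side view shows the arm at the wrist with the notebooks to its left, apparently lower than the forearm. I'll triangulate the dark ring for its height.

```bash
python3 - <<'E'
from h import *
t=cap('top');s=cap('side')
def ray(c,p):
    A=toplane(c,[p],0.)[0];B=toplane(c,[p],.5)[0];return A,(B-A)/np.linalg.norm(B-A)
def tri(p,q):
    a,u=ray(t,p);b,v=ray(s,q)
    k=np.linalg.lstsq(np.c_[u,-v],b-a,rcond=None)[0];return (a+k[0]*u).round(3),np.linalg.norm(a+k[0]*u-b-k[1]*v).round(3)
print('ring',tri((286,142),(326,101)))
print('wrist top',tri((335,121),(180+460/2.7,20+215/2.7)))
E
```

```text
ring (array([0.585, 0.104, 0.319]), np.float64(0.01))
wrist top (array([0.613, 0.001, 0.374]), np.float64(0.001))
```

The lowest part of the link is near z = 0.27 against 0.18 for the notebooks, so it clears. I'll carry on.

{"op": "servo_tool", "data": {"targets": [[-0.02,0.17,0,0,50],[-0.04,0.34,0,0,50],[-0.06,0.5,0,0,50],[-0.08,0.66,0,0,50],[-0.1,0.83,0,0,50]]}}

```text
time_s: 11.02
tcp_pos: [0.6148, 0.0272, 0.0232]
ee_rot: [[0.115, -0.993, 0.0], [-0.993, -0.115, -0.0], [0.0, -0.0, -1.0]]
wrist_force: [0.1, -1.6, 0.4]
gripper_width: 0.571
gripper_force: 1.3
```

{"op": "servo_tool", "data": {"targets": [[-0.02,0.17,0,0,50],[-0.04,0.34,0,0,50],[-0.06,0.5,0,0,50],[-0.08,0.66,0,0,50],[-0.1,0.83,0,0,50]]}}

```text
time_s: 11.43
tcp_pos: [0.6117, 0.0522, 0.0231]
ee_rot: [[0.115, -0.993, 0.0], [-0.993, -0.115, 0.0], [0.0, -0.0, -1.0]]
wrist_force: [-0.4, -3.1, 1.8]
gripper_width: 0.578
gripper_force: 1.5
```

{"op": "servo_tool", "data": {"targets": [[-0.02,0.17,0,0,50],[-0.04,0.34,0,0,50],[-0.06,0.5,0,0,50],[-0.08,0.66,0,0,50],[-0.1,0.83,0,0,50]]}}

```text
time_s: 11.85
tcp_pos: [0.6085, 0.0771, 0.0229]
ee_rot: [[0.115, -0.993, -0.0], [-0.993, -0.115, -0.0], [0.0, 0.0, -1.0]]
wrist_force: [0.9, -3.3, 1.9]
gripper_width: 0.58
gripper_force: 1.5
```

{"op": "servo_tool", "data": {"targets": [[-0.02,0.17,0,0,50],[-0.04,0.34,0,0,50],[-0.06,0.5,0,0,50],[-0.08,0.66,0,0,50],[-0.1,0.83,0,0,50]]}}

```text
time_s: 12.27
tcp_pos: [0.6055, 0.102, 0.0229]
ee_rot: [[0.115, -0.993, -0.0], [-0.993, -0.115, -0.0], [0.0, 0.0, -1.0]]
wrist_force: [-0.2, -2.3, 2.8]
gripper_width: 0.573
gripper_force: 1.5
```

{"op": "servo_tool", "data": {"targets": [[-0.02,0.17,0,0,50],[-0.04,0.34,0,0,50],[-0.06,0.5,0,0,50],[-0.08,0.66,0,0,50],[-0.1,0.8,0,0,50]]}}

```text
time_s: 12.68
tcp_pos: [0.6026, 0.1261, 0.0229]
ee_rot: [[0.115, -0.993, -0.0], [-0.993, -0.115, -0.0], [0.0, 0.0, -1.0]]
wrist_force: [-0.7, -3.3, 2.8]
gripper_width: 0.575
gripper_force: 1.5
```

{"op": "servo_tool", "data": {"targets": [[-0.01,0.07,0,0,50],[-0.02,0.14,0,0,50],[-0.03,0.2,0,0,50],[-0.03,0.26,0,0,50],[-0.04,0.3,0,0,50]]}}

```text
time_s: 13.1
tcp_pos: [0.6014, 0.1347, 0.0229]
ee_rot: [[0.115, -0.993, -0.0], [-0.993, -0.115, -0.0], [0.0, 0.0, -1.0]]
wrist_force: [0.3, -2.7, 0.7]
gripper_width: 0.573
gripper_force: 1.4
```

{"op": "servo_tool", "data": {"targets": [[0,0.05,0,0,50],[-0.01,0.1,0,0,50],[-0.01,0.14,0,0,50],[-0.02,0.18,0,0,50],[-0.02,0.2,0,0,50]]}}

```text
time_s: 13.52
tcp_pos: [0.6008, 0.1408, 0.0229]
ee_rot: [[0.115, -0.993, -0.0], [-0.993, -0.115, 0.0], [-0.0, 0.0, -1.0]]
wrist_force: [0.5, -3.0, 1.1]
gripper_width: 0.573
gripper_force: 1.3
```

{"op": "servo_tool", "data": {"targets": [[0,0.03,0,0,50],[-0.01,0.06,0,0,50],[-0.01,0.09,0,0,50],[-0.01,0.12,0,0,50],[-0.01,0.12,0,0,50]]}}

```text
time_s: 13.93
tcp_pos: [0.6005, 0.1429, 0.0229]
ee_rot: [[0.115, -0.993, -0.001], [-0.993, -0.115, -0.002], [0.002, 0.001, -1.0]]
wrist_force: [1.2, -6.8, 1.7]
gripper_width: 0.58
gripper_force: 3.7
```

{"op": "servo_tool", "data": {"targets": [[0,0.03,0,0,50],[0,0.05,0,0,50],[-0.01,0.08,0,0,50],[-0.01,0.1,0,0,50],[-0.01,0.1,0,0,50]]}}

```text
time_s: 14.35
tcp_pos: [0.6004, 0.1432, 0.0229]
ee_rot: [[0.114, -0.993, -0.002], [-0.993, -0.114, -0.005], [0.005, 0.003, -1.0]]
wrist_force: [4.0, -16.4, 1.5]
gripper_width: 0.575
gripper_force: 8.3
```

It's stopped at the back: 16 N and no further motion, at the expected depth. Now I'll back off and check.

{"op": "servo_tool", "data": {"targets": [[0.01,-0.15,0,0,50],[0.05,-0.5,0,0,50],[0.12,-1.2,0,0,50],[0.2,-2,0.2,0,50],[0.2,-2.4,1.2,0,50]]}}

```text
time_s: 14.77
tcp_pos: [0.6027, 0.0729, 0.0542]
ee_rot: [[0.112, -0.994, -0.011], [-0.994, -0.112, -0.002], [0.001, 0.011, -1.0]]
wrist_force: [0.3, -0.7, -0.4]
gripper_width: 0.579
gripper_force: 0.0
```

{"op": "servo_tool", "data": {"targets": [[0,-0.8,1,0,50],[0,-1.6,2,0,50],[0,-2.5,2.8,0,50],[0,-3.6,3.2,0,50],[0,-4.8,3.2,0,50]]}}

```text
time_s: 15.18
tcp_pos: [0.6086, -0.0689, 0.1593]
ee_rot: [[0.117, -0.993, 0.009], [-0.993, -0.117, 0.001], [-0.0, -0.009, -1.0]]
wrist_force: [1.2, 0.3, -1.4]
gripper_width: 0.575
gripper_force: 0.0
```

{"op": "servo_tool", "data": {"targets": [[0,-1.2,0,0,50],[0,-2.2,0,0,50],[0,-3,0,0,50],[0,-3,0,0,50],[0,-3,0,0,50]]}}

```text
time_s: 15.6
tcp_pos: [0.6061, -0.1596, 0.1546]
ee_rot: [[0.112, -0.994, 0.0], [-0.994, -0.112, 0.001], [-0.001, -0.0, -1.0]]
wrist_force: [-0.2, 0.5, 0.1]
gripper_width: 0.573
gripper_force: 0.0
```

```bash
python3 -c "
from h import *
c=cap('top')
cv2.imwrite('pics/c5.png',cv2.resize(c['pixels'][120:240,160:360,::-1],None,fx=4,fy=4,interpolation=cv2.INTER_CUBIC))
c=cap('side')
cv2.imwrite('pics/s5.png',cv2.resize(c['pixels'][80:340,200:420,::-1],None,fx=2.3,fy=2.3,interpolation=cv2.INTER_CUBIC))"
```

```text
(no output)
```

View pics/c5.png

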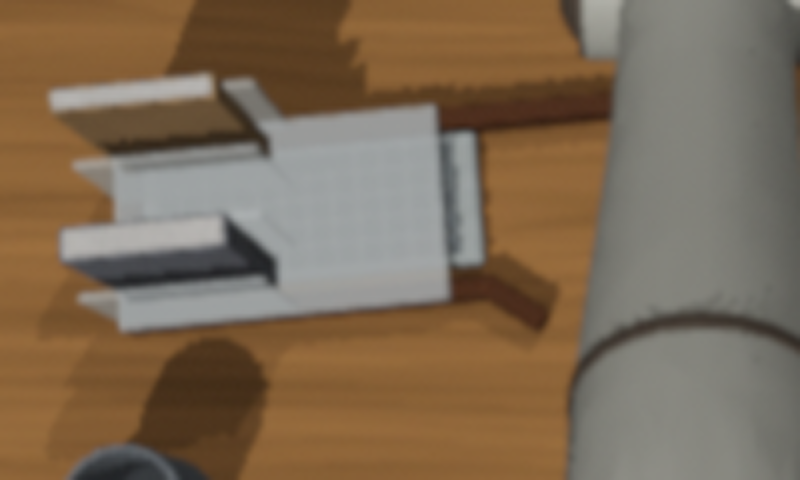

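View pics/s5.png

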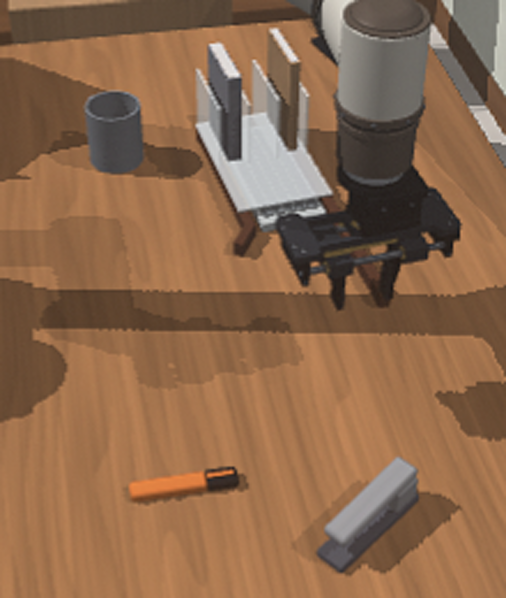

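The top view shows the keyboard home in the bay, with only its last 25 mm or so sticking out (x 440-485), square to the mouth. The side view shows the mug, highlighter and stapler undisturbed and the gripper clear.

```bash
python3 -c "
from station import r
print(r.finish_job())"
```

```text
the job is handed in; nothing more can be done
None
```

The job is handed in: I swung the keyboard in line along the guide rail and pushed it in until it stopped at the back. About 25 mm sticks out, the other objects were not touched, and the gripper is clear.

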